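# Clamp the grinding arbor in its V-block

### The job

Clamp the grinding arbor where it lies in the V-block: with a finger, push the open clamp strap round until it lies across the arbor, fully against its stop, and then push the raised cam lever all the way down. Do not lift or shift the arbor, and leave the loose things around the fixture where they are.

Things in the scene. Friction and masses are not known exactly. Their poses are not given: they have to be found in the camera images.
- fixture: clamp fixture bolted to the table, placed and turned anew each time. Origin on the table under the V-block's middle; z up, x along V and arbor, y across. In this frame, mm: dark base plate 200 (x), y -100 to 90, 20 thick; V-block 80 (x) by 62 (y), up to z 60; round pivot post at (0, 55); stop post 24 (x) by 36 (y) at (30, -68), top z 138
- strap_pivot (a point): on the strap's upright turning axis, fixture (0, 55) mm, 104 mm above the table, level with the top of the unclamped strap (it starts up to 1.5 mm lower and sinks 7 mm as the lever goes down). Around it a hub of radius 20 and a nut of radius 12, up to z 116
- clamp_strap (a joint): strap turn, rad. 0 (hard stop): it points to fixture -y, across the arbor; at a it points along (-sin a, -cos a), so 1.57 is -x. Starts open, 1.0 to 1.5, way over free. Flat level steel bar 28 mm wide, 18 thick (z 86 to 104), end 130 mm from the pivot. Stiff pivot, 0.12 N m; stays where left
- strap_tip (a point): middle of the top edge of the strap's free end, 130 mm from its pivot axis, z about 103 mm; with the strap over it lies below the cam
- lever_axis (a point): on the lever's level axis (along fixture x), fixture (0, -68, 122) mm; the steel cam drum around it reaches 24 mm out and is 26 long, carried by a pin from the stop post
- cam_lever (a joint): lever angle above level, rad. 0 (hard stop): fully down, level, pointing to fixture -y; at b it points along (y -cos b, z sin b). Starts raised, 0.8 to 1.0. Bar 14 mm wide, 10 thick; black paddle 28 wide (x), 12 thick, 65 to 105 mm from the axis. Pushing it down draws the strap down. Stiff, 0.22 to 0.3 N m (3 to 4 N at the paddle); stays where left
- lever_pad (a point): middle of the upper face of the lever's paddle, 85 mm from the lever axis and 6 mm above the lever's centre line
- pressure_foot: dark steel plunger, radius 9, sprung under the strap 55 mm from its pivot axis; origin at its underside centre. Lever raised: it clears the arbor by 0.7 to 2 mm. Strap over and lever down: its spring presses the arbor with about 10 N
- arbor: loose steel arbor lying in the V along fixture x, 0.6 kg, up to 4 mm either way along it; origin on its axis, z 60 mm. Own x, mm: radius 14 from -70 to 60 (top z 74), radius 9 end to -100, flange radius 23 from 60 to 70, brass end radius 10 to 90
- spanner: loose steel spanner, 160 mm long, lying on the table beside the fixture; leave alone
- spacer: loose brass spacer ring, radius 21, 22 high, on the table; leave alone
- collet: loose steel collet standing on the table, radius 16, 58 high; leave alone
- wheel: loose brown grinding wheel lying flat on the table, radius 45, 10 thick; leave alone
There are look-alikes about, which are no part of the job. Of the things like the arbor, leave any that is blue or orange; of the rest the smaller one is meant.

How it is judged:
On the way, in this order (a step that is already met when the one before it is completed fails the run):
1. the strap lies across the arbor, against its stop, the lever still raised (value of joint clamp_strap below 0.06 rad and value of joint cam_lever above 0.5 rad), for 0.2 s.
2. the cam lever is all the way down with the strap still over (value of joint clamp_strap below 0.06 rad and value of joint cam_lever below 0.08 rad), for 0.2 s.
At the end, for the whole second after the job is handed in: The strap is within 0.06 rad of its stop across the arbor, the cam lever within 0.08 rad of fully down, the pressure foot presses the arbor with more than 3 N, the arbor is at rest within 6 mm of where it lay, and the spanner, spacer, collet and wheel are within 15 mm of where they were (all of step 2 and contact force between pressure_foot and arbor above 3 N and distance of arbor from where it was at the start of the episode below 0.006 m and linear speed of arbor below 0.01 m/s and distance of each of spanner, spacer, collet, wheel from where it was at the start of the episode below 0.015 m); the robot touches nothing.
It fails at once if the lever is pushed down before the strap is over the arbor (value of joint cam_lever below 0.5 rad and value of joint clamp_strap above 0.12 rad).
It fails at once if the arbor is lifted or shifted more than 8 mm (distance of arbor from where it was at the start of the episode above 0.008 m).
It fails at once if a loose thing beside the fixture is moved or lifted more than 15 mm (distance of any of spanner, spacer, collet, wheel from where it was at the start of the episode above 0.015 m).
It also fails if it takes over 48 s, if anything falls off the work surface, if the arm or the gripper's body presses on something with over 40 N, if the wrist force passes 120 N, or if a joint passes its speed limit or range.

### The arm

A 7-joint arm with a two-finger parallel gripper is mounted at the origin on the work surface. World frame = base frame: x ahead of the robot, y to its left, z up, the work surface at z = 0. Lengths are in m, angles in rad, forces in N, time in s.
With the tool pointing down it reaches from about 0.4 to 0.875 m from the base axis. Payload 19.3 kg.
Tool frame: the origin (TCP) lies midway between the tips of the shut fingers; the grasp point (between the pads) lies 19 mm behind it; z points along the fingers, y is the line along which they close (so a half turn about z gives the same grasp; the last joint's range is limited). The gripper opens to 85 mm and grips with 20 to 120 N. Pads are 22 mm wide; open, the fingers measure 114 mm over their backs; the gripper's body (76 mm by 85 mm) begins 54 mm behind the grasp point. The pads swing forward as they close: fully open they stand 13 mm farther back than shut.
Start: joints at [-1.237, 0.521, -0.036, 1.599, 0.021, 1.021, -0.113], TCP at [0.246, 0.575, 0.231] pointing down, gripper open.
Joint ranges: [-2.91, 2.91], [-0.3, 2.13], [-1.5, 1.42], [0.17, 2.43], [-1.26, 4.41], [0.16, 1.93], [-2.52, 2.52]. Speed limits (rad/s): [1.89, 1.89, 2.39, 2.39, 3.01, 3.01, 3.01].

### API

Orientations are given as [roll, pitch, yaw] about the fixed x, y, z axes, in that order (R = Rz(yaw) Ry(pitch) Rx(roll)).
In Python, from workcell import * gives the robot as it stands. The module is installed in compiled form; this text tells all that it offers.
- The arm moves only by the tool play_rows, never from a script. Its argument "deltas" is a list of rows, each a list of 7 numbers: the shift along the tool's x, y, z in units of 500 mm (1.0 is 500 mm), then the turn, a rotation vector about the tool's x, y, z in units of 120 degrees (1.0 is 120 degrees), then the closure, from 0 (fully open) to 1 (shut). A call has 1 to 10 rows; each row is the pose to reach, as a shift and turn from the pose commanded when the call began, along the tool's axes at that moment; what a row does not reach only later rows make up. A row lasts 1/10 s, in which the tool goes at most 50 mm and 8.59 degrees, less where a joint would pass 70% of its speed; a pose out of reach is approached as far as the arm can. A call with a number of a shift or a turn outside -1 to 1 is refused whole. A call with a gripper value outside its range is refused whole. The fingers move at their own pace and stop on an object; "newtons" is the grip in N (left out, the last holds). Time passes only in rows, so rows that repeat a pose let the fingers close. It gives the time, the measured TCP pose, the force, the opening and the grip force at its end, in the units of the state.
- observe(): the state, without advancing time (a new reading comes with each control period).
- grab_frame(name): name is "side" or "top" or "wrist"; returns the picture (384x512x3 uint8, red, green, blue); there is no depth.
- get_calibration(name): a dict with "fovy" (degrees; the focal length in pixels is half the picture's height over the tangent of half this angle, whatever the lens; pixels are square), "cx", "cy" (the principal point, pixels), "xyz" and "rotation" of the camera in the world. Camera axes: x right, y down, z forward; pixel columns grow to the right and rows downward; lengths in m; the calibration is good to about 2 mm. A picture is of the moment at which its call begins: read the wrist's pose just before it. get_calibration takes no time and is no camera call; for the wrist camera it gives the pose at the moment of the call.
- job_done(): hands the job in; it is judged then, once.
The state is a dict: "clock": time; "qpos": joint angles; "qd": joint speeds; "joint_efforts": joint torques, N m; "position": TCP position; "tool_rot": TCP orientation; "force": force on the tool from outside, world axes, zero at the start; "moment": the same for the moment, N m; "grip_width": finger opening in m; "finger_force": force on a finger pad.
Only numpy, scipy, OpenCV 4.12 (cv2) and the standard library are available. Lean on these libraries where they do the work, as an engineer would, in place of code of your own. Each camera call takes 0.05 s, during which the arm holds its last target. There are 200 camera calls.

## Working session

There is one attempt and no reset: what is moved stays moved. The work goes in short steps, Python scripts to look and compute and a tool call to move; the robot and the scene stay as the last step left them, time stands still between calls to the robot, and variables do not carry over. Pictures are saved under pics/ and viewed, at most 10 in all, crops included, and the job is handed in when it is done.

Besides the shell and the picture viewer there is one more tool, called as name(argument=value, ...), one argument or row to a line, values as JSON. play_rows: Moves the arm, as the interface text tells. Its arguments: {"type":"object","properties":{"deltas":{"type":"array"},"newtons":{"type":"number"}},"required":["deltas"]}

```bash
mkdir -p pics; python3 - <<'E'
from workcell import *
import cv2,json
s=observe();print(s)
for n in("side","top"):
    im=grab_frame(n);c=get_calibration(n);print(n,c)
    cv2.imwrite(f"pics/{n}0.png",cv2.resize(im[:,:,::-1],(800,600),interpolation=cv2.INTER_CUBIC))
E
```

```text
{'clock': 0.0, 'qpos': array([-1.23721416,  0.52203194, -0.03636078,  1.59996825,  0.02116733,
        1.02108762, -0.11282098]), 'qd': array([ 0.00093008,  0.00042378,  0.00077316, -0.00018261, -0.00090677,
       -0.00135787, -0.0008702 ]), 'joint_efforts': array([-1.33993257e-03, -9.27119994e+01,  1.97921656e+00, -3.69919538e+01,
        1.78402208e-02,  8.24769406e-03,  2.46499729e-05]), 'position': array([0.24544283, 0.57444314, 0.23072841]), 'tool_rot': array([-3.14048089e+00,  3.35988453e-05,  2.73779069e+00]), 'force': array([0.73811705, 0.57153944, 0.65707096]), 'moment': array([0.01430571, 0.01805793, 0.0008312 ]), 'finger_force': 0.0, 'grip_width': 0.08547797833620567}
side {'fovy': 51.08821727093805, 'cx': 258.1603101118751, 'cy': 198.13107624080087, 'xyz': array([ 0.20679037, -0.70511577,  0.59335446]), 'rotation': array([-2.10820825, -0.025388  , -0.44372953])}
top {'fovy': 45.55611526826517, 'cx': 253.89577291057657, 'cy': 191.185013224731, 'xyz': array([0.50399657, 0.04315105, 1.28852474]), 'rotation': array([-3.0958288 , -0.01615111, -1.58754407])}
```

View pics/side0.png

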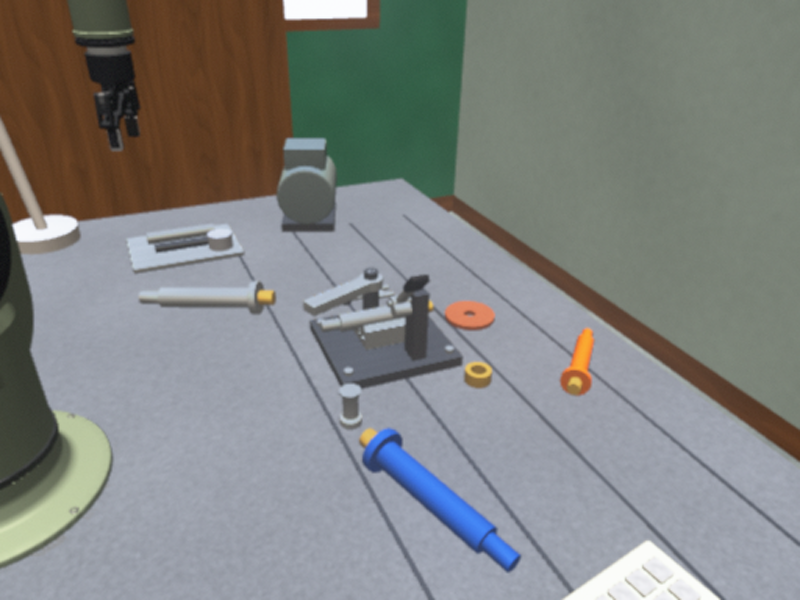

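View pics/top0.png

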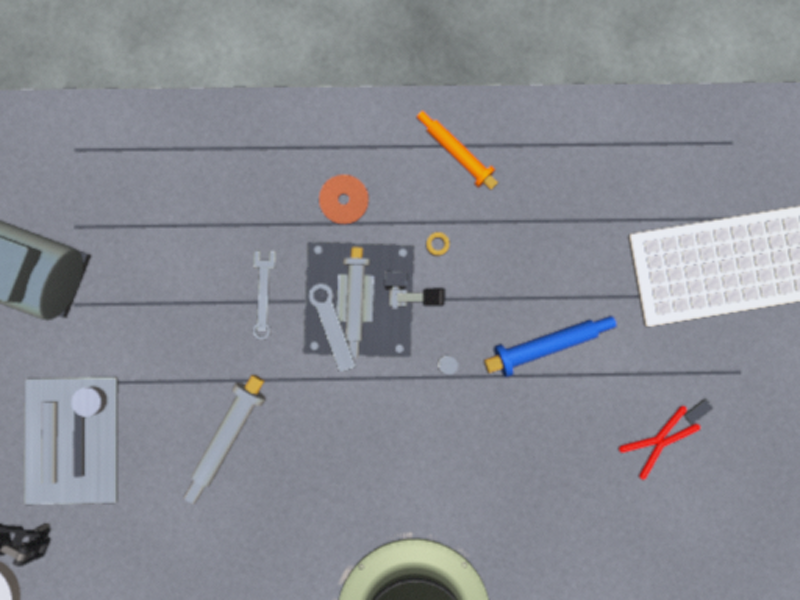

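The top picture shows the fixture at about (358,299) of 800x600. The strap pivot is at (320,295), the strap tip near (345,367) and the lever paddle at (433,297).

Arbor-like things in the top picture: grey in the V (355,300), grey and larger on the table (225,440), blue (555,345) and orange (455,150). The one meant is the smaller grey one, in the V. I'll confirm it in an enlarged crop.

```bash
python3 - <<'E'
import cv2
from workcell import *
t=grab_frame("top")[:,:,::-1];s=grab_frame("side")[:,:,::-1]
# top crop cols 180-300, rows 145-235 x6.67 ; side cols 185-305, rows 165-255
cv2.imwrite("pics/tc.png",cv2.resize(t[145:235,180:300],(800,600),interpolation=cv2.INTER_CUBIC))
cv2.imwrite("pics/sc.png",cv2.resize(s[165:255,185:305],(800,600),interpolation=cv2.INTER_CUBIC))
E
```

```text
(no output)
```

View pics/tc.png

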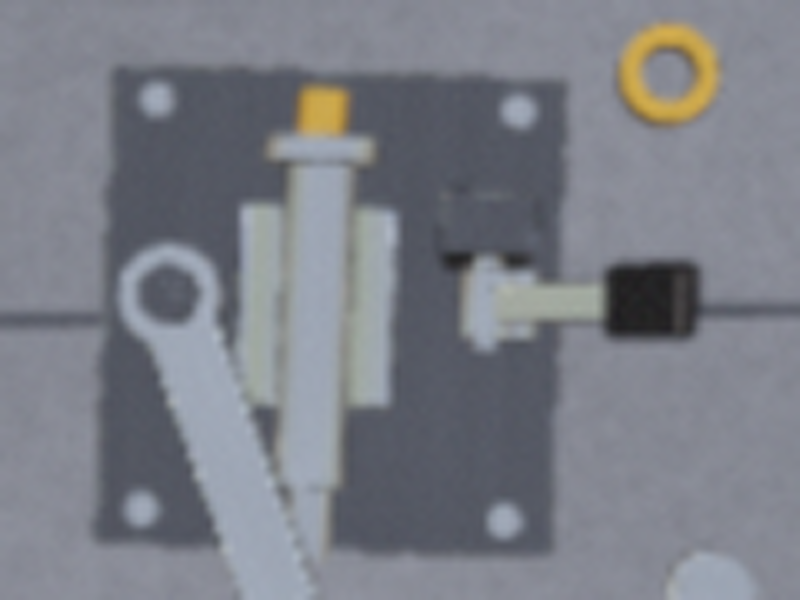

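View pics/sc.png

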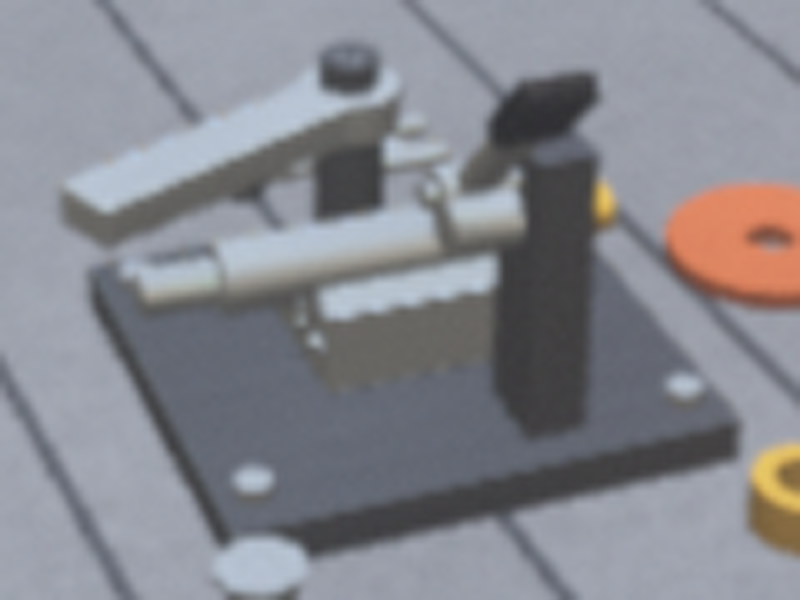

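The crop confirms that the smaller grey arbor lies in the V. In the top crop, the plate corners are (113,68), (566,82), (97,542) and (552,552), and the hub is at (170,292). Next I'll fit the fixture pose.

```bash
cat > h.py <<'E'
from workcell import *
import numpy as np
from scipy.optimize import least_squares
from scipy.spatial.transform import Rotation as R
def proj(n,P):
    c=get_calibration(n);f=192/np.tan(np.radians(c['fovy']/2))
    q=R.from_euler('xyz',c['rotation']).inv().apply(np.atleast_2d(P)-c['xyz'])
    return q[:,:2]/q[:,2:]*f+[c['cx'],c['cy']]
def F(p,pts): # fixture mm -> world m
    return R.from_euler('z',p[2]).apply(np.atleast_2d(pts)/1000.)+[p[0],p[1],0]
E
cat > fit.py <<'E'
from h import *
up=lambda a,o:(np.array(a,float)+.5)/6.6667-.5+o
T=up([(113,68),(566,82),(97,542),(552,552),(170,292)],[180,145])
S=up([(738,428),(348,48)],[185,165])
tipT=(np.array([346.,365])+.5)*.64-.5   # strap end middle
tipS=up([(85,208)],[185,165])[0]        # not very exact
padT=up([(652,300)],[180,145])[0]
PT=[(100,90,20),(100,-100,20),(-100,90,20),(-100,-100,20),(0,55,104)]
PS=[(100,-100,20),(0,55,116)]
res=lambda p:np.r_[proj("top",F(p,PT))-T,proj("side",F(p,PS))-S].ravel()
r=least_squares(res,[.6,.1,0],loss='soft_l1');p=r.x
print(p,r.fun.reshape(-1,2).round(1).tolist())
tip=lambda a:F(p,(-130*np.sin(a),55-130*np.cos(a),103))
ra=least_squares(lambda a:(proj("top",tip(a[0]))-tipT).ravel(),[1.2]);print("a",ra.x,ra.fun)
pad=lambda b:F(p,(0,-68-85*np.cos(b)+6*np.sin(b),122+85*np.sin(b)+6*np.cos(b)))
rb=least_squares(lambda a:(proj("top",pad(a[0]))-padT).ravel(),[.9]);print("b",rb.x,rb.fun)
np.save("p.npy",np.r_[p,ra.x,rb.x])
E
python3 fit.py
```

```text
[ 0.56299756  0.09481555 -0.04984399] [[-0.0, -0.6], [0.2, -0.3], [-0.5, 0.3], [0.0, 1.1], [-0.1, 0.6], [0.8, -0.8], [0.2, 1.2]]
a [1.18313618] [1.01630312 2.73545015]
b [0.72892091] [-0.02390634  0.27486167]
```

```bash
cat > m.py <<'E'
from h import *
p=np.load("p.npy")
def deltas(wps,yaw=np.pi,tilt=0.0,ref=None):
    """fixture-frame mm waypoints -> tool-frame rows (units) from the present measured pose"""
    s=observe();R0=R.from_euler('xyz',s['tool_rot'])
    Rt=R.from_euler('xyz',[np.pi,0,yaw+p[2]])
    t=(R0.inv()*Rt).as_rotvec()/np.radians(120)
    for w in F(p,wps):
        print((R0.inv().apply(w-s['position'])/.5).round(4).tolist(),t.round(3).tolist())
def infix():
    s=observe();v=R.from_euler('z',-p[2]).apply(s['position']-[p[0],p[1],0])*1000
    print("t",round(float(s['clock']),2),"fixture mm",v.round(1),"rot",s['tool_rot'].round(3),"F",R.from_euler('z',-p[2]).apply(s['force']).round(1))
E
python3 -c "
from m import *
infix();deltas([(-86,68,230),(-86,68,88)])"
```

```text
t 0.2 fixture mm [-341.   463.3  230.9] rot [-3.141  0.     2.738] F [0.5 0.1 0.2]
[-0.7525, -0.5648, 0.0023] [-0.0, -0.0, -0.169]
[-0.7525, -0.5647, 0.2863] [-0.0, -0.0, -0.169]
```

play_rows(
  deltas=[
    [-0.7525,-0.565,0,0,0,-0.169,1],
    [-0.7525,-0.565,0,0,0,-0.169,1],
    [-0.7525,-0.565,0,0,0,-0.169,1],
    [-0.7525,-0.565,0,0,0,-0.169,1],
    [-0.7525,-0.565,0,0,0,-0.169,1],
    [-0.7525,-0.565,0,0,0,-0.169,1],
    [-0.7525,-0.565,0,0,0,-0.169,1],
    [-0.7525,-0.565,0,0,0,-0.169,1],
    [-0.7525,-0.565,0,0,0,-0.169,1],
    [-0.7525,-0.565,0,0,0,-0.169,1],
  ],
)

```text
clock: 1.2
position: [0.4823, 0.1626, 0.2314]
tool_rot: [-3.14, 0.001, 3.087]
force: [-0.0, 0.5, -0.0]
grip_width: 0.0004
finger_force: 0.0
```

```bash
python3 -c "
from m import *
infix();deltas([(-86,68,230),(-86,68,88)])"
```

```text
t 1.2 fixture mm [-84.   63.7 231.4] rot [-3.140e+00  1.000e-03  3.087e+00] F [-0.1  0.5 -0. ]
[0.0041, 0.0087, 0.0028] [-0.001, 0.0, -0.002]
[0.0043, 0.009, 0.2868] [-0.001, 0.0, -0.002]
```

play_rows(
  deltas=[
    [0.004,0.009,0.06,0,0,0,1],
    [0.004,0.009,0.14,0,0,0,1],
    [0.004,0.009,0.2,0,0,0,1],
    [0.004,0.009,0.26,0,0,0,1],
    [0.004,0.009,0.287,0,0,0,1],
    [0.004,0.009,0.287,0,0,0,1],
  ],
)

```text
clock: 1.8
position: [0.4777, 0.1713, 0.0861]
tool_rot: [-3.14, -0.003, 3.092]
force: [-0.6, -0.5, 1.1]
grip_width: -0.0003
finger_force: 0.0
```

```bash
python3 -c "
from m import *
import cv2
infix();cv2.imwrite('pics/s1.png',cv2.resize(grab_frame('side')[135:255,160:320,::-1],(800,600),interpolation=cv2.INTER_CUBIC))
A=np.linspace(1.18,0,12)
r,d=80,14+13
deltas([(-r*np.sin(a)-d*np.cos(a),55-r*np.cos(a)+d*np.sin(a),88) for a in A])"
```

```text
t 1.8 fixture mm [-89.   72.1  86.1] rot [-3.140e+00 -3.000e-03  3.092e+00] F [-0.5 -0.5  1.1]
[-0.0081, -0.0458, -0.0012] [-0.0, -0.001, -0.0]
[-0.0102, -0.0638, -0.0012] [-0.0, -0.001, -0.0]
[-0.0143, -0.0814, -0.0012] [-0.0, -0.001, -0.0]
[-0.0202, -0.0985, -0.0012] [-0.0, -0.001, -0.0]
[-0.0279, -0.1149, -0.0012] [-0.0, -0.001, -0.0]
[-0.0374, -0.1303, -0.0012] [-0.0, -0.001, -0.0]
[-0.0484, -0.1447, -0.0012] [-0.0, -0.001, -0.0]
[-0.0609, -0.1578, -0.0012] [-0.0, -0.001, -0.0]
[-0.0748, -0.1695, -0.0012] [-0.0, -0.001, -0.0]
[-0.0898, -0.1796, -0.0012] [-0.0, -0.001, -0.0]
[-0.1058, -0.188, -0.0012] [-0.0, -0.001, -0.0]
[-0.1226, -0.1947, -0.0013] [-0.0, -0.001, -0.0]
```

View pics/s1.png

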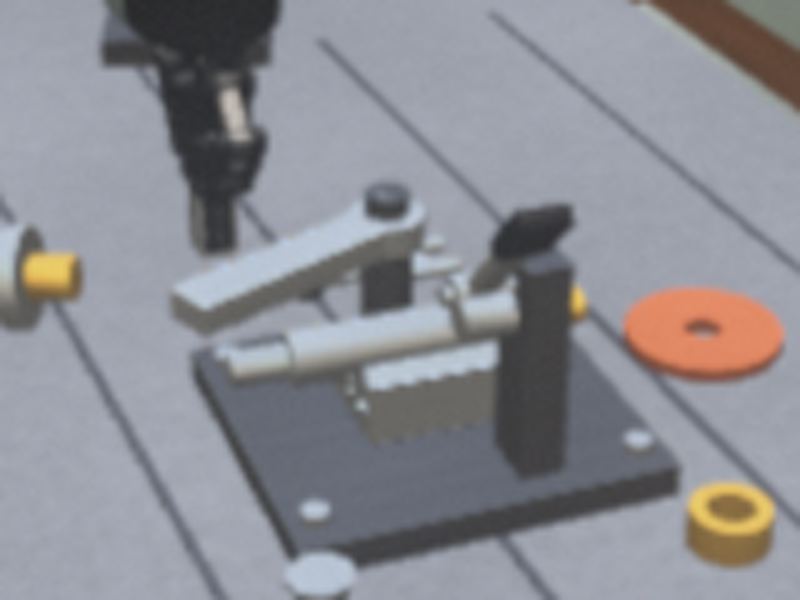

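The fingertip is at about (212,248), behind the strap at strap height and clear of everything. I'll sweep along the arc.

play_rows(
  deltas=[
    [-0.006,-0.03,0,0,0,0,1],
    [-0.01,-0.06,0,0,0,0,1],
    [-0.014,-0.081,0,0,0,0,1],
    [-0.02,-0.0985,0,0,0,0,1],
    [-0.028,-0.115,0,0,0,0,1],
    [-0.037,-0.13,0,0,0,0,1],
    [-0.048,-0.145,0,0,0,0,1],
    [-0.061,-0.158,0,0,0,0,1],
    [-0.075,-0.1695,0,0,0,0,1],
    [-0.09,-0.18,0,0,0,0,1],
  ],
)

```text
clock: 2.85
position: [0.5197, 0.079, 0.0877]
tool_rot: [-3.141, -0.0, 3.092]
force: [-1.7, 2.2, 0.2]
grip_width: -0.0004
finger_force: 0.9
```

```bash
python3 -c "
from m import *
import cv2
infix();cv2.imwrite('pics/t2.png',cv2.resize(grab_frame('side')[135:255,160:320,::-1],(800,600),interpolation=cv2.INTER_CUBIC))
deltas([(-27,-25,87)])"
```

```text
t 2.85 fixture mm [-42.5 -17.9  87.7] rot [-3.141 -0.     3.092] F [-1.8  2.1  0.2]
[-0.0285, -0.0123, 0.0016] [-0.0, 0.0, -0.001]
```

View pics/t2.png

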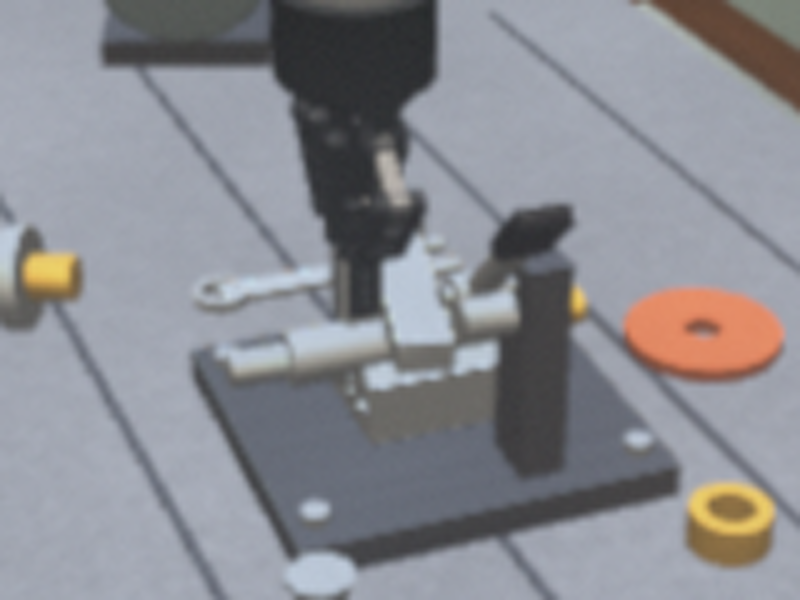

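The strap has swung most of the way, its end now at (425,350), and the arbor looks unmoved. I'll push on gently to the stop.

play_rows(
  deltas=[
    [-0.01,-0.006,0,0,0,0,1],
    [-0.018,-0.01,0,0,0,0,1],
    [-0.024,-0.012,0,0,0,0,1],
    [-0.03,-0.012,0,0,0,0,1],
    [-0.034,-0.012,0,0,0,0,1],
    [-0.034,-0.012,0,0,0,0,1],
  ],
)

```text
clock: 3.5
position: [0.536, 0.0726, 0.0877]
tool_rot: [-3.141, -0.0, 3.092]
force: [-2.2, -0.8, -0.3]
grip_width: -0.0001
finger_force: 0.4
```

```bash
python3 -c "
from m import *
infix()"
```

```text
t 3.5 fixture mm [-25.8 -23.5  87.7] rot [-3.141 -0.     3.092] F [-2.2 -0.9 -0.3]
```

play_rows(
  deltas=[
    [-0.004,0,0,0,0,0,1],
    [-0.006,0,0,0,0,0,1],
    [-0.006,0,0,0,0,0,1],
  ],
)

```text
clock: 3.8
position: [0.5377, 0.0723, 0.0874]
tool_rot: [-3.141, -0.003, 3.092]
force: [-8.0, -1.1, 1.9]
grip_width: 0.0001
finger_force: 4.0
```

```bash
python3 -c "
from m import *
infix()"
```

```text
t 3.8 fixture mm [-24.2 -23.7  87.4] rot [-3.141e+00 -3.000e-03  3.092e+00] F [-8.  -1.5  1.9]
```

play_rows(
  deltas=[
    [-0.003,0,0,0,0,0,1],
    [-0.003,0,0,0,0,0,1],
    [-0.003,0,0,0,0,0,1],
  ],
)

```text
clock: 4.1
position: [0.5385, 0.0721, 0.0873]
tool_rot: [-3.14, -0.004, 3.092]
force: [-11.1, -2.4, 3.3]
grip_width: 0.0003
finger_force: 5.7
```

```bash
python3 -c "
from m import *
infix()"
```

```text
t 4.1 fixture mm [-23.3 -23.9  87.3] rot [-3.14  -0.004  3.092] F [-11.   -2.9   3.3]
```

play_rows(
  deltas=[
    [0.03,0,0,0,0,0,1],
    [0.07,0.01,0,0,0,0,1],
    [0.08,0.01,-0.06,0,0,0,1],
    [0.08,0.01,-0.14,0,0,0,1],
    [0.08,0.01,-0.22,0,0,0,1],
    [0.08,0.01,-0.3,0,0,0,1],
    [0.08,0.01,-0.36,0,0,0,1],
    [0.08,0.01,-0.36,0,0,0,1],
  ],
)

```text
clock: 4.9
position: [0.5025, 0.08, 0.2718]
tool_rot: [3.139, 0.007, 3.092]
force: [1.5, 0.3, -1.5]
grip_width: 0.0002
finger_force: 0.0
```

```bash
python3 -c "
from m import *
import cv2
infix();cv2.imwrite('pics/s3.png',np.hstack([cv2.resize(grab_frame(n)[r0:r0+90,c0:c0+60,::-1],(400,600),interpolation=cv2.INTER_CUBIC) for n,r0,c0 in (('top',140,225),('side',150,215))]))
deltas([(0,-105,265),(0,-105,225)])"
```

```text
t 4.9 fixture mm [-59.7 -17.8 271.8] rot [3.139 0.007 3.092] F [ 1.5  0.3 -1.5]
[-0.1223, -0.1736, 0.0064] [0.0, 0.001, 0.0]
[-0.1222, -0.1737, 0.0864] [0.0, 0.001, 0.0]
```

View pics/s3.png

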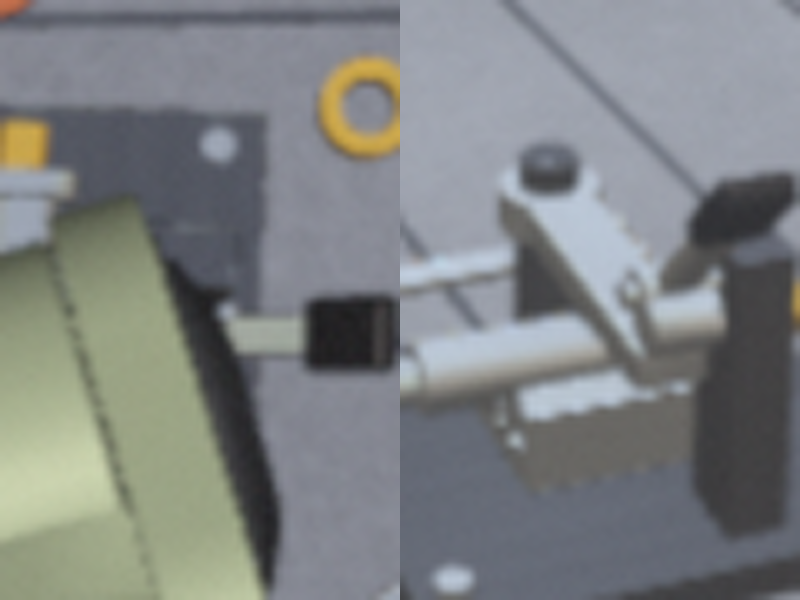

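The side half shows the strap over the arbor, below the cam, with the lever still raised. The paddle is at (350,333) in the top half, unchanged. I'll go above the paddle and press it down along its arc.

play_rows(
  deltas=[
    [-0.05,-0.07,0,0,0,0,1],
    [-0.1,-0.14,0,0,0,0,1],
    [-0.122,-0.174,0.0,0,0,0,1],
    [-0.122,-0.174,0.03,0,0,0,1],
    [-0.122,-0.174,0.07,0,0,0,1],
    [-0.122,-0.174,0.08,0,0,0,1],
    [-0.122,-0.174,0.08,0,0,0,1],
  ],
)

```text
clock: 5.7
position: [0.5567, -0.0104, 0.2266]
tool_rot: [-3.141, -0.003, 3.092]
force: [0.7, 0.4, 0.0]
grip_width: 0.0005
finger_force: 0.0
```

```bash
python3 -c "
from m import *
infix()
deltas([(0,-68-85*np.cos(b)+6*np.sin(b)+16*np.sin(b),122+85*np.sin(b)+6*np.cos(b)) for b in (1,.85,.7,.55,.4,.27,.15,.05,0,-.04)])"
```

```text
t 5.7 fixture mm [  -1.1 -105.4  226.6] rot [-3.141e+00 -3.000e-03  3.092e+00] F [0.6 0.4 0. ]
[-0.0023, 0.0199, 0.0596] [-0.0, -0.001, 0.0]
[-0.0023, -0.0044, 0.0735] [-0.0, -0.001, 0.0]
[-0.0023, -0.0269, 0.0904] [-0.0, -0.001, 0.0]
[-0.0024, -0.0472, 0.1101] [-0.0, -0.001, 0.0]
[-0.0024, -0.0647, 0.1319] [-0.0, -0.001, 0.0]
[-0.0025, -0.0773, 0.1522] [-0.0, -0.001, 0.0]
[-0.0025, -0.0867, 0.1719] [-0.0, -0.001, 0.0]
[-0.0026, -0.0928, 0.1887] [-0.0, -0.001, 0.0]
[-0.0026, -0.0952, 0.1972] [-0.0, -0.001, 0.0]
[-0.0026, -0.0968, 0.204] [-0.0, -0.001, 0.0]
```

play_rows(
  deltas=[
    [-0.002,0,0.03,0,0,0,1],
    [-0.002,0,0.06,0,0,0,1],
    [-0.002,-0.004,0.0735,0,0,0,1],
    [-0.002,-0.016,0.082,0,0,0,1],
    [-0.002,-0.027,0.09,0,0,0,1],
    [-0.002,-0.037,0.1,0,0,0,1],
    [-0.002,-0.047,0.11,0,0,0,1],
    [-0.002,-0.056,0.121,0,0,0,1],
    [-0.002,-0.065,0.132,0,0,0,1],
    [-0.002,-0.065,0.132,0,0,0,1],
  ],
)

```text
clock: 6.7
position: [0.5563, -0.0438, 0.161]
tool_rot: [-3.141, -0.001, 3.091]
force: [0.2, 1.3, 0.3]
grip_width: -0.0002
finger_force: 0.0
```

```bash
python3 -c "
from m import *
import cv2
infix();cv2.imwrite('pics/s4.png',cv2.resize(grab_frame('side')[120:240,170:330,::-1],(800,600),interpolation=cv2.INTER_CUBIC))
deltas([(0,-68-85*np.cos(b)+6*np.sin(b)+16*np.sin(b),122+85*np.sin(b)+6*np.cos(b)) for b in (.4,.27,.15,.05,0,-.04)])"
```

```text
t 6.7 fixture mm [   0.2 -138.8  161. ] rot [-3.141e+00 -1.000e-03  3.091e+00] F [0.2 1.3 0.3]
[0.0007, 0.0016, 0.0016] [-0.0, -0.0, -0.0]
[0.0007, -0.0111, 0.022] [-0.0, -0.0, -0.0]
[0.0007, -0.0205, 0.0416] [-0.0, -0.0, -0.0]
[0.0006, -0.0265, 0.0584] [-0.0, -0.0, -0.0]
[0.0006, -0.0289, 0.0669] [-0.0, -0.0, -0.0]
[0.0006, -0.0306, 0.0737] [-0.0, -0.0, -0.0]
```

View pics/s4.png

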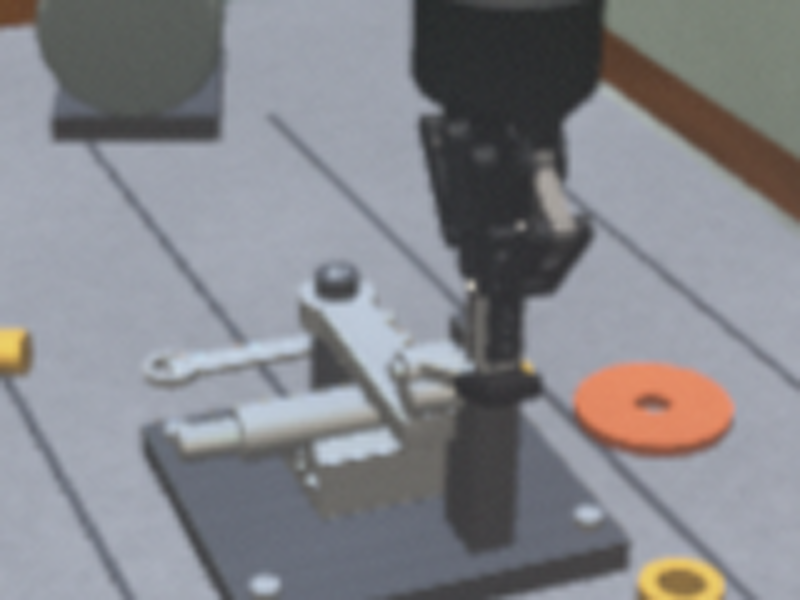

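The finger rests on the paddle at (500,380). The lever is partly down and the strap is still over. I'll carry on down.

play_rows(
  deltas=[
    [0,-0.006,0.012,0,0,0,1],
    [0,-0.011,0.022,0,0,0,1],
    [0,-0.016,0.032,0,0,0,1],
    [0,-0.02,0.042,0,0,0,1],
    [0,-0.024,0.05,0,0,0,1],
    [0,-0.027,0.058,0,0,0,1],
    [0,-0.029,0.064,0,0,0,1],
    [0,-0.029,0.068,0,0,0,1],
    [0,-0.029,0.068,0,0,0,1],
  ],
)

```text
clock: 7.65
position: [0.5559, -0.0578, 0.128]
tool_rot: [-3.141, 0.0, 3.091]
force: [-2.1, 0.9, 5.8]
grip_width: 0.0004
finger_force: 2.8
```

```bash
python3 -c "
from m import *
infix()"
```

```text
t 7.65 fixture mm [   0.5 -152.7  128. ] rot [-3.141  0.     3.091] F [-2.2  0.8  5.8]
```

play_rows(
  deltas=[
    [0,0,0.004,0,0,0,1],
    [0,0,0.008,0,0,0,1],
    [0,0,0.008,0,0,0,1],
  ],
)

```text
clock: 7.95
position: [0.5563, -0.0578, 0.1267]
tool_rot: [-3.141, 0.002, 3.091]
force: [-18.8, 2.4, 60.0]
grip_width: -0.0003
finger_force: 30.2
```

```bash
python3 -c "
from m import *
infix()"
```

```text
t 7.95 fixture mm [   1.  -152.8  126.7] rot [-3.141e+00  2.000e-03  3.091e+00] F [-18.9   1.5  60. ]
```

The force jumped to 60 N, so the lever is hard against its stop. I'll hold briefly at lower force, then withdraw straight up.

play_rows(
  deltas=[
    [0,0,-0.005,0,0,0,1],
    [0,0,-0.005,0,0,0,1],
    [0,0,-0.03,0,0,0,1],
    [0,0,-0.1,0,0,0,1],
    [0,0,-0.2,0,0,0,1],
    [0,0,-0.3,0,0,0,1],
    [0,0.05,-0.3,0,0,0,1],
    [0,0.05,-0.3,0,0,0,1],
  ],
)

```text
clock: 8.75
position: [0.5577, -0.0298, 0.2753]
tool_rot: [3.14, 0.003, 3.094]
force: [-0.1, -1.0, -0.7]
grip_width: -0.0
finger_force: 0.0
```

```bash
python3 -c "
from m import *
import cv2
infix();cv2.imwrite('pics/s5.png',cv2.resize(grab_frame('side')[135:255,170:330,::-1],(800,600),interpolation=cv2.INTER_CUBIC))"
```

```text
t 8.75 fixture mm [   1.  -124.7  275.3] rot [3.140e+00 3.000e-03 3.094e+00] F [-0.  -1.  -0.7]
```

View pics/s5.png

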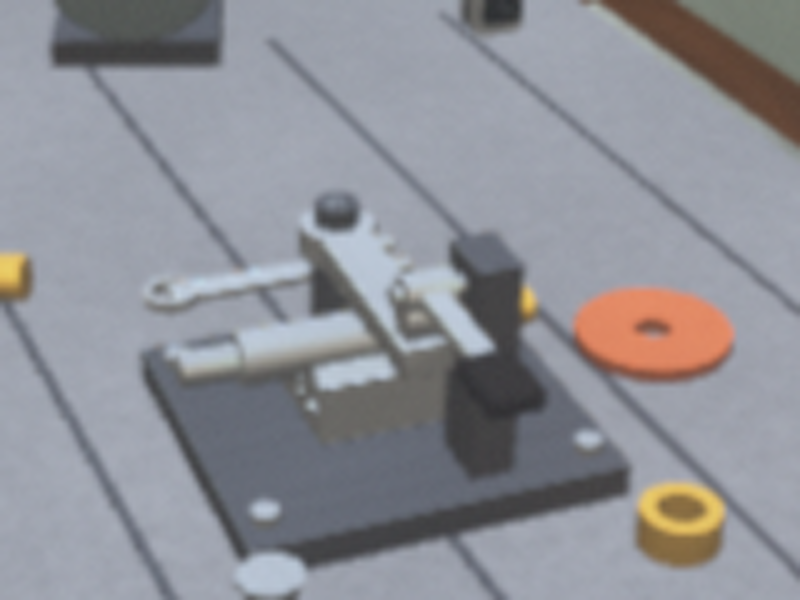

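The lever is level, with the paddle at (510,385). The strap lies across the arbor, nothing else has moved, and the robot is clear.

```bash
python3 -c "
from workcell import *
print(job_done())"
```

```text
the job is handed in; nothing more can be done
None
```

The arbor is clamped and the job is handed in at about 8.8 s: the strap is across it against its stop and the cam lever is fully down. The last picture shows the arbor and loose things where they were; the foot's force on the arbor wasn't measured, and the hand-in returned no verdict.

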